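# Line three beakers up under a drinks dispenser and hold its dial on full

### The arm

A 7-joint arm with a two-finger parallel gripper is mounted at the origin on a cart in front of the work surface, level with it; the furniture and walls round the work are solid. World frame = base frame: x ahead of the robot, y to its left, z up, the work surface at z = 0. Lengths are in m, angles in rad, forces in N, time in s.
With the tool pointing down it reaches from about 0.4 to 0.9 m from the base axis. Payload 5.6 kg.
Tool frame: the origin (TCP) lies midway between the tips of the shut fingers; the grasp point (between the pads) lies 19 mm behind it; z points along the fingers, y is the line along which they close (so a half turn about z gives the same grasp; the last joint's range is limited). The gripper opens to 92 mm and grips with 3 to 60 N. Pads are 20 mm wide; open, the fingers measure 128 mm over their backs; the gripper's body (75 mm by 189 mm) begins 69 mm behind the grasp point.
Start: joints at [1.192, 0.468, -0.012, 1.603, 0.006, 1.071, -0.056], TCP at [0.214, -0.614, 0.215] pointing down, gripper open.
Joint ranges: [-2.53, 2.53], [-0.31, 2.02], [-1.57, 1.55], [0.28, 2.44], [-1.29, 4.43], [0.15, 1.84], [-2.92, 2.92]. Speed limits (rad/s): [2.57, 2.57, 3.14, 3.14, 3.14, 3.14, 3.14].

### API

Orientations are given as a 3x3 rotation matrix whose columns are the frame's x, y, z axes.
In Python, from station import env, effector, solver, viewer, workorder, search_frame, tip_of gives the robot as it stands. Calls block until the motion is done:
- env.reach(position, orientation): joint-space move of the TCP to a pose.
- env.movel(position, frame=None, rate=0.15): straight line of the TCP; frame=None keeps the orientation; rate is the mean speed in m/s.
- env.goto_joints(angles): joint-space move.
- effector.release() and effector.grasp(squeeze=None): open the fingers fully, or close them until they stop; squeeze is the grip in N (None keeps the last).
- env.pause(seconds).
- solver.inverse_kinematics(position, orientation): joint angles nearest the present ones, or None.
- env.sense(): the state.
- viewer.read_camera(name): name is "scene" or "top"; returns (picture, depth): 400x640x3 uint8, red, green, blue; 400x640 float32, m along the optical axis (not along the pixel's ray), 0 where there is no reading.
- viewer.camera_info(name): a dict with "intrinsics" (3x3 intrinsics, pixels), "eye" and "rotation" of the camera in the world. Camera axes: x right, y up, looking along -z (the intrinsics and any distortion apply to the point x, -y, -z); pixel columns grow to the right and rows downward; lengths in m; the calibration is good to about 2 mm. A picture is of the moment at which its call begins. camera_info takes no time and is no camera call.
A pose or a line that the arm cannot do raises env.PlanningError and nothing moves.
- workorder.finish_job(): hands the job in; it is judged then, once.
Trained networks look in the newest picture that a camera, given by its name, has taken for a name from the list of things; names that differ only in an ending like _2 or _b are one class to them, and where a whole thing is asked for, a point or a joint stands for the part that bears it (a point fixed in the world has none). Each returns a list of dicts, best first, with "score" (0 to 1); they miss things now and then, are a little off and sometimes report something else, mostly with a low value. They report only what shows in the picture. A call takes as long as a camera call.
- search_frame(camera, name): "at" ([x, y, z] in m, in world coordinates, good to about 4 mm: the middle of the surface that is visible of it).
- tip_of(camera, name): "at" ([x, y, z] in m, in world coordinates, good to about 4 mm: a listed point, or the origin of a listed thing).
The state is a dict: "t": time; "joint_positions": joint angles; "joint_velocities": joint speeds; "tau": joint torques, N m; "ee_pos": TCP position; "tcp_rot": TCP orientation; "wrist_force": force on the tool from outside, world axes, zero at the start; "moment": the same for the moment, N m; "gripper_width": finger opening in m; "grasp_force": force on a finger pad.
Only numpy, scipy, OpenCV 4.12 (cv2) and the standard library are available. Lean on these libraries where they do the work, as an engineer would, in place of code of your own. Each camera call takes 0.05 s, during which the arm holds its last target. There are 200 camera calls.

### The job

Slide the three beakers on the drinks dispenser's deck back into an even row, upright, each one centred under a spout of its own. Only then turn the dial on top clockwise past its first two clicks (one spout, two spouts) to the third click (all three spouts, three drops marked) and keep hold of it there: it springs back to off when let go, so the program finishes with the gripper still holding the dial at the third click. Leave the mug and the lemon alone.

Things in the scene. Friction and masses are not known exactly. Their poses are not given: they have to be found in the camera images.
- dispenser: white drinks dispenser, fixed, ahead to the left. Origin on the worktop under its middle spout; x to its back, y left, z up (mm). Deck x -135 to 55, y -150 to 150, top z 16, no rim. Steel spouts 15 thick, tips z 135, at x 0, y 100, 0, -100. Head over the row: front x -20, underside z 165, flat top z 215, y -150 to 150. Column from x 55 to 140, as wide
- under_left (a point): point on the deck's top straight below the left spout (dispenser y = 100 mm), marked by a round strainer; axes as the dispenser's
- under_middle (a point): the same below the middle spout (y = 0)
- under_right (a point): the same below the right spout (y = -100 mm)
- cup_blue: blue beaker, no handle, open top; 50 mm across at the foot, 54 mm at 20 mm up, 58 mm at the rim, 75 mm high, walls 3 mm, 0.09 to 0.18 kg. Starts on the deck 45 to 92 mm in front of the row, roughly ahead of one of the spouts; any beaker may go under any spout. Origin at the centre of its underside, z up
- cup_yellow: yellow beaker, the same in all else
- cup_green: green beaker, the same in all else
- dial (a joint): angle of the dial on the dispenser's top, rad, growing clockwise seen from above. 0 = off (red mark); clicks at 0.45 (one spout), 0.90 (two) and 1.35 (all three); end stop at 1.40. A spring drives it back to off from everywhere, with 0.07 N m at off growing to 0.2 N m at the third click; the ridges between the clicks add or take off up to 0.06 N m
- dial_grip (a point): point on the dial's upright axis (dispenser x 30 mm, y 0) at mid-height of its grip bar, 236.5 mm above the worktop; turns with the dial: x along the bar to its white pointer, z up. Bar black, 52 x 16 mm, upright sides from 13 mm below to 13 mm above this point, on a skirt 60 mm across. At off the pointer stands 0.66 rad anticlockwise of the dispenser's x axis
- mug: white mug with dots, 90 mm wide, 130 mm over the handle, 105 mm high; leave it alone. Origin at the centre of its underside
- lemon: lemon, 71 x 53 x 51 mm; leave it alone. Origin at the centre of its underside

How it is judged:
On the way, in this order (a step that is already met when the one before it is completed fails the run):
1. the three beakers stand in a row, one centred under each spout, with the dial still off (horizontal distance between any of cup_blue, cup_yellow, cup_green and under_left below 0.012 m and horizontal distance between any of cup_blue, cup_yellow, cup_green and under_middle below 0.012 m and horizontal distance between any of cup_blue, cup_yellow, cup_green and under_right below 0.012 m and angle between each of cup_blue, cup_yellow, cup_green's own z axis and vertical below 0.1 rad and z of each of cup_blue, cup_yellow, cup_green in the frame of under_middle below 0.004 m and value of joint dial below 0.2 rad and linear speed of each of cup_blue, cup_yellow, cup_green below 0.02 m/s), for 0.2 s.
2. the dial is turned to its third click (value of joint dial above 1.25 rad), for 0.3 s.
At the end, for the whole second after the job is handed in: a beaker stands upright on the deck within 12 mm of the point below each of the three spouts, and the gripper's fingers hold the dial beyond 1.25 rad (third click at 1.35), steadily, through the last second (horizontal distance between any of cup_blue, cup_yellow, cup_green and under_left below 0.012 m and horizontal distance between any of cup_blue, cup_yellow, cup_green and under_middle below 0.012 m and horizontal distance between any of cup_blue, cup_yellow, cup_green and under_right below 0.012 m and angle between each of cup_blue, cup_yellow, cup_green's own z axis and vertical below 0.1 rad and z of each of cup_blue, cup_yellow, cup_green in the frame of under_middle below 0.004 m and value of joint dial above 1.25 rad and velocity of joint dial below 0.1 rad/s and contact force between the fingers and dispenser above 1 N and linear speed of each of cup_blue, cup_yellow, cup_green below 0.02 m/s); the arm keeps its last pose, push and grip.
It fails at once if the dial is turned while a beaker is not yet in its place (value of joint dial above 0.3 rad and not (horizontal distance between any of cup_blue, cup_yellow, cup_green and under_left below 0.012 m and horizontal distance between any of cup_blue, cup_yellow, cup_green and under_middle below 0.012 m and horizontal distance between any of cup_blue, cup_yellow, cup_green and under_right below 0.012 m and angle between each of cup_blue, cup_yellow, cup_green's own z axis and vertical below 0.1 rad and z of each of cup_blue, cup_yellow, cup_green in the frame of under_middle below 0.004 m)).
It fails at once if a beaker is tipped over (angle between any of cup_blue, cup_yellow, cup_green's own z axis and vertical above 0.6 rad).
It fails at once if the mug or the lemon is disturbed (distance of any of mug, lemon from where it was at the start of the episode above 0.03 m).
It also fails if it takes over 72 s, if anything falls off the work surface, if the arm or the gripper's body presses on something with over 40 N, if the wrist force passes 120 N, or if a joint passes its speed limit or range.

## Working session

There is one attempt and no reset: what is moved stays moved. The work goes in short steps, each a Python script; the robot and the scene stay as the last script left them, time stands still between calls to the robot, and variables do not carry over. Pictures are saved under pics/ and viewed, at most 10 in all, crops included, and the job is handed in when it is done.

```bash
ls; mkdir -p pics; python3 - <<'E'
from station import *
import cv2,numpy as np
for c in ("scene","top"):
    p,d=viewer.read_camera(c); cv2.imwrite(f"pics/{c}0.png",p[:,:,::-1])
    i=viewer.camera_info(c); print(c,np.round(i["eye"],3),np.round(i["rotation"],3).tolist(),np.round(i["intrinsics"],1).tolist())
    for n in ("under_left","under_middle","under_right","cup_blue","cup_yellow","cup_green","dial_grip","dispenser","mug","lemon"):
        print(n,[(np.round(r["at"],3).tolist(),round(r["score"],2)) for r in tip_of(c,n)[:2]])
s=env.sense();print(s["t"],s["ee_pos"],s["tcp_rot"])
E
```

```text
pics
scene [ 0.605 -0.739  0.822] [[0.999, -0.013, 0.042], [0.041, 0.613, -0.789], [-0.015, 0.79, 0.613]] [[449.6, 0.0, 314.9], [0.0, 449.6, 204.4], [0.0, 0.0, 1.0]]
under_left [([0.47, 0.391, 0.02], 0.73)]
under_middle [([0.538, 0.318, 0.016], 0.84), ([0.545, -0.091, -0.003], 0.46)]
under_right [([0.608, 0.242, 0.015], 0.78)]
cup_blue [([0.538, 0.196, 0.015], 0.78)]
cup_yellow [([0.41, 0.331, 0.018], 0.84)]
cup_green [([0.49, 0.272, 0.019], 0.7)]
dial_grip [([0.552, 0.341, 0.236], 0.71)]
dispenser [([0.538, 0.318, -0.002], 0.77)]
mug [([0.545, -0.09, -0.001], 0.73)]
lemon [([0.689, -0.078, 0.001], 0.57), ([0.54, 0.196, 0.015], 0.23)]
top [0.396 0.084 1.138] [[-0.029, 0.986, -0.165], [-0.998, -0.037, -0.047], [-0.053, 0.163, 0.985]] [[378.2, 0.0, 318.4], [0.0, 378.2, 200.2], [0.0, 0.0, 1.0]]
under_left [([0.54, 0.319, 0.001], 0.66), ([0.471, 0.391, 0.023], 0.65)]
under_middle [([0.537, 0.321, 0.015], 0.58)]
under_right [([0.551, -0.097, -0.001], 0.74), ([0.604, 0.245, 0.018], 0.68)]
cup_blue [([0.54, 0.198, 0.02], 0.86), ([0.54, 0.318, -0.001], 0.23)]
cup_yellow [([0.407, 0.328, 0.019], 0.96), ([0.473, 0.393, 0.021], 0.52)]
cup_green [([0.488, 0.267, 0.016], 0.84)]
dial_grip [([0.559, 0.339, 0.235], 0.9)]
dispenser [([0.539, 0.316, -0.0], 0.66), ([0.493, 0.267, 0.018], 0.2)]
mug [([0.549, -0.095, -0.004], 0.96)]
lemon [([0.693, -0.086, -0.002], 0.62)]
1.1 [ 0.21414673 -0.61373485  0.21461404] [[ 9.44165746e-01  3.29470854e-01 -2.32849168e-05]
 [ 3.29470852e-01 -9.44165744e-01 -7.31950537e-05]
 [-4.61004577e-05  6.14365611e-05 -9.99999997e-01]]
```

View pics/scene0.png

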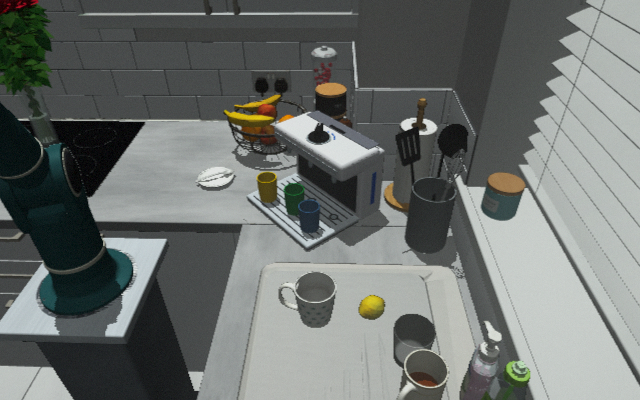

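View pics/top0.png

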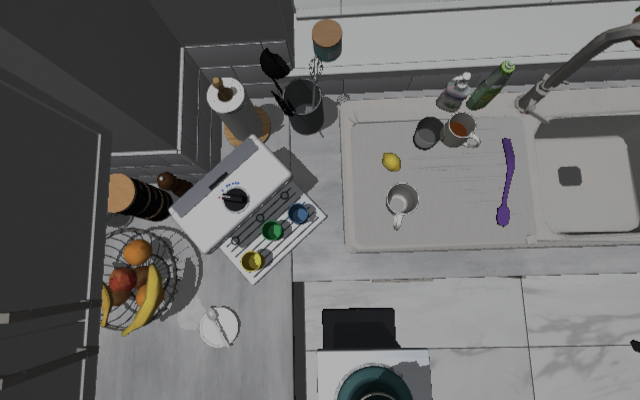

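The scene picture shows yellow (267,187), green (294,198) and blue (310,216) beakers in front of the row, and the top view agrees with the networks: strainers (235,240), (260,217), (284,195). I'll fit the dispenser frame, then plan tilted pinches (40° off vertical) that clear the head and the neighbouring beakers.

```bash
cat > h.py <<'E'
from station import *
import numpy as np
from scipy.spatial.transform import Rotation as R
# dispenser frame fitted to both cameras' under_* and dial_grip reports
P=np.array([[.47,.391],[.471,.391],[.538,.318],[.537,.321],[.608,.242],[.604,.245],[.552,.341],[.559,.339],[.538,.318],[.539,.316]])
L=np.array([[0,.1],[0,.1],[0,0],[0,0],[0,-.1],[0,-.1],[.03,0],[.03,0],[0,0],[0,0]])
p=P-P.mean(0);l=L-L.mean(0)
yaw=np.arctan2((l[:,0]*p[:,1]-l[:,1]*p[:,0]).sum(),(l*p).sum())
M=np.array([[np.cos(yaw),-np.sin(yaw)],[np.sin(yaw),np.cos(yaw)]])
O=P.mean(0)-M@L.mean(0)
def w(x,y,z): return np.r_[O+M@[x,y],z]
def d(q): return M.T@(np.asarray(q)[:2]-O)
RZ=R.from_euler('z',yaw).as_matrix()
def tilt(deg,s=1):  # tool z forward/down in dispenser frame, tool y = s*dispenser y
    t=np.radians(deg);z=np.array([np.sin(t),0,-np.cos(t)]);y=np.array([0,s,0.])
    return RZ@np.c_[np.cross(y,z),y,z]
def tcp(g,F): return np.asarray(g)+.019*F[:,2]
def cups(cams=("scene","top")):
    o={}
    for c in cams:
        viewer.read_camera(c)
        for n in("blue","yellow","green"):
            for r in tip_of(c,"cup_"+n)[:1]: o[c,n]=(np.round(d(r["at"])*1e3).tolist(),round(r["at"][2]*1e3),round(r["score"],2))
    return o
E
python3 - <<'E'
from h import *
print(yaw,O,np.round((P-O)@M*1e3-L*1e3).tolist())
for k,v in cups().items(): print(k,v)
for s in(1,-1):
  F=tilt(40,s)
  for x,y in((-.082,-.103),(0,-.1),(-.088,.1),(0,.1),(-.07,0),(0,0)):
    for b in (0,.12):
      q=solver.inverse_kinematics(tcp(w(x,y,.07),F)-b*F[:,2],F); print(s,x,y,b,None if q is None else np.round(q,2))
for th in (.66,):
  for k in(0,np.pi):
    for a in(0,-.7,-1.38):
      A=yaw+th+k+a; F=R.from_euler('z',A).as_matrix()@np.diag([1,-1,-1.]);q=solver.inverse_kinematics(w(.03,0,.227),F);print('dial',k,a,None if q is None else np.round(q,2))
E
```

```text
0.7483906919865072 [0.53720329 0.31811724] [[0.0, -1.0], [1.0, -2.0], [1.0, -1.0], [2.0, 2.0], [0.0, -4.0], [-1.0, 1.0], [-4.0, 7.0], [0.0, 0.0], [1.0, -1.0], [-0.0, -3.0]]
('scene', 'blue') ([-80.0, -89.0], 13, 0.59)
('scene', 'yellow') ([-83.0, 98.0], 15, 0.97)
('scene', 'green') ([-66.0, -5.0], 16, 0.93)
('top', 'blue') ([-83.0, -89.0], 18, 0.57)
('top', 'yellow') ([-88.0, 98.0], 16, 0.62)
('top', 'green') ([-68.0, -7.0], 16, 0.75)
1 -0.082 -0.103 0 [ 0.81  1.17 -1.33  2.26  2.05  0.65  0.53]
1 -0.082 -0.103 0.12 [ 1.06  0.78 -1.42  2.36  1.64  0.34  0.74]
1 0 -0.1 0 [ 0.65  1.22 -1.33  2.1   2.    0.7   0.57]
1 0 -0.1 0.12 [ 0.82  0.78 -1.31  2.23  1.67  0.37  0.63]
1 -0.088 0.1 0 None
1 -0.088 0.1 0.12 None
1 0 0.1 0 [ 0.26  1.19 -1.34  2.24  2.17  0.99  0.04]
1 0 0.1 0.12 [ 0.36  0.61 -1.3   2.38  1.98  0.57 -0.16]
1 -0.07 0 0 [ 0.58  1.15 -1.33  2.34  2.19  0.81  0.18]
1 -0.07 0 0.12 None
1 0 0 0 [ 0.48  1.2  -1.33  2.2   2.12  0.83  0.27]
1 0 0 0.12 [ 0.62  0.67 -1.3   2.33  1.93  0.42  0.14]
-1 -0.082 -0.103 0 [ 0.81  1.17 -1.33  2.26  2.05  0.65 -2.62]
-1 -0.082 -0.103 0.12
[... 184 characters left out ...]
-0.088 0.1 0.12 None
-1 0 0.1 0 [-0.18  0.64 -0.66  2.26  2.49  0.47  2.43]
-1 0 0.1 0.12 [-0.15  0.28 -0.65  2.4   2.48  0.24  2.3 ]
-1 -0.07 0 0 [ 0.29  0.71 -0.88  2.35  2.61  0.45  2.62]
-1 -0.07 0 0.12 None
-1 0 0 0 [ 0.05  0.66 -0.66  2.22  2.69  0.34  2.43]
-1 0 0 0.12 [ 0.3   0.38 -0.85  2.34  2.68  0.15  2.39]
dial 0 0 [ 0.02  0.66 -0.94  1.54  0.55  1.23 -1.17]
dial 0 -0.7 [-0.04  0.61 -0.82  1.54  0.47  1.2  -1.81]
dial 0 -1.38 [ 0.03  0.67 -0.97  1.54  0.58  1.24 -2.57]
dial 3.141592653589793 0 [ 0.17  0.89 -1.33  1.53  0.87  1.41  1.77]
dial 3.141592653589793 -0.7 [ 0.1   0.74 -1.11  1.53  0.68  1.29  1.18]
dial 3.141592653589793 -1.38 [ 0.05  0.69 -1.    1.53  0.6   1.25  0.56]
```

```bash
python3 - <<'E'
from h import *
def ok(x,y,th,psi,b,s,z=.07):
    F=R.from_euler('z',psi,degrees=True).as_matrix()@tilt(th,s)
    return solver.inverse_kinematics(tcp(w(x,y,z),F)-b*F[:,2],F) is not None
for y,xs in((.1,(-.088,-.06,-.03,0)),(0,(-.067,-.03)),(-.103,(-.082,))):
  for x in xs:
    for b in(0,.1):
      print(y,x,b,{th:[psi*s for psi in(-30,-15,1,15,30) for s in(1,) if ok(x,y,th,psi,b,s) or ok(x,y,th,psi,b,-1)] for th in(0,10,20,30,40)})
E
```

```text
0.1 -0.088 0 {0: [-30, -15, 1, 15, 30], 10: [-30, -15, 1, 15, 30], 20: [-30, -15, 1, 15, 30], 30: [-30, -15, 1, 15, 30], 40: [-30, 30]}
0.1 -0.088 0.1 {0: [-30, -15, 1, 15, 30], 10: [-30, -15, 1, 15, 30], 20: [-30, -15, 1, 15, 30], 30: [-30, -15, 15, 30], 40: [30]}
0.1 -0.06 0 {0: [-30, -15, 1, 15, 30], 10: [-30, -15, 1, 15, 30], 20: [-30, -15, 1, 15, 30], 30: [-30, -15, 1, 15, 30], 40: [-30, -15, 1, 15, 30]}
0.1 -0.06 0.1 {0: [-30, -15, 1, 15, 30], 10: [-30, -15, 1, 15, 30], 20: [-30, -15, 1, 15, 30], 30: [-30, -15, 1, 15, 30], 40: [30]}
0.1 -0.03 0 {0: [-30, -15, 1, 15, 30], 10: [-30, -15, 1, 15, 30], 20: [-30, -15, 1, 15, 30], 30: [-30, -15, 1, 15, 30], 40: [-30, -15, 1, 15, 30]}
0.1 -0.03 0.1 {0: [-30, -15, 1, 15, 30], 10: [-30, -15, 1, 15, 30], 20: [-30, -15, 1, 15, 30], 30: [-30, -15, 1, 15, 30], 40: [-30, 15, 30]}
0.1 0 0 {0: [-30, -15, 1, 15, 30], 10: [-30, -15, 1, 15, 30], 20: [-30, -15, 1, 15, 30], 30: [-30, -15, 1, 15, 30], 40: [-30, -15, 1, 15, 30]}
0.1 0 0.1 {0: [-30, -15, 1, 15, 30], 10: [-30, -15, 1, 15, 30], 20: [-30, -15, 1, 15, 30], 30: [-30, -15, 1, 15, 30], 40: [-
[... 182 characters left out ...]
: [-30, -15, 1, 15, 30], 10: [-30, -15, 1, 15, 30], 20: [-30, -15, 1, 15, 30], 30: [-30, -15, 1, 15, 30], 40: [15, 30]}
0 -0.03 0 {0: [-30, -15, 1, 15, 30], 10: [-30, -15, 1, 15, 30], 20: [-30, -15, 1, 15, 30], 30: [-30, -15, 1, 15, 30], 40: [-30, -15, 1, 15, 30]}
0 -0.03 0.1 {0: [-30, -15, 1, 15, 30], 10: [-30, -15, 1, 15, 30], 20: [-30, -15, 1, 15, 30], 30: [-30, -15, 1, 15, 30], 40: [-30, 1, 15, 30]}
-0.103 -0.082 0 {0: [-30, -15, 1, 15, 30], 10: [-30, -15, 1, 15, 30], 20: [-30, -15, 1, 15, 30], 30: [-30, -15, 1, 15, 30], 40: [-30, -15, 1, 15, 30]}
-0.103 -0.082 0.1 {0: [-30, -15, 1, 15, 30], 10: [-30, -15, 1, 15, 30], 20: [-30, -15, 1, 15, 30], 30: [-30, -15, 1, 15, 30], 40: [1, 15, 30]}
```

```bash
cat >> h.py <<'E'
def go(x,y,z,th,rate=.1,up=0):
    F=tilt(th);env.movel(tcp(w(x,y,z+up),F),F,rate)
def st(m=""):
    s=env.sense();print(m,round(s["t"],1),"g",np.round(np.r_[d(s["ee_pos"]-.019*s["tcp_rot"][:,2]),s["ee_pos"][2]-.019*s["tcp_rot"][2,2]]*1e3).tolist(),"F",np.round(s["wrist_force"],1).tolist(),"w",round(s["gripper_width"]*1e3,1),round(s["grasp_force"],1))
E
python3 - <<'E'
from h import *
import cv2
effector.release()
F=tilt(20); env.reach(tcp(w(-.14,-.103,.2),F),F); st("pre")
go(-.14,-.103,.07,20,.15); st("down")
go(-.082,-.103,.07,20,.08); st("in")
for c in("scene",):
    p,_=viewer.read_camera(c); cv2.imwrite("pics/in1.png",cv2.resize(p[120:280,200:420],None,fx=3,fy=3)[:,:,::-1])
E
```

```text
pre 4.6 g [-140.0, -104.0, 200.0] F [-0.2, -0.4, -0.4] w 92.2 0.0
down 5.6 g [-140.0, -103.0, 70.0] F [0.6, 0.3, 0.4] w 91.4 0.0
in 6.5 g [-82.0, -103.0, 70.0] F [-0.7, 0.7, 0.5] w 92.2 0.0
```

View pics/in1.png

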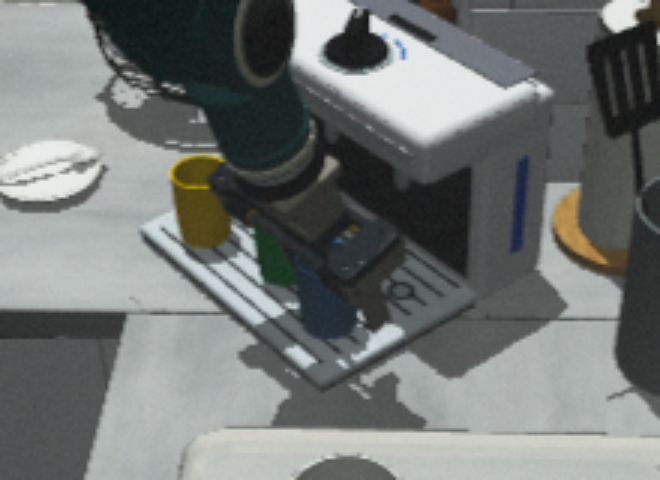

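The gripper straddles blue (crop (330,300)), right finger outside it at (375,320), everything upright and no contact force. Now I'll do the pinch and slide.

```bash
cat >> h.py <<'E'
def slide(y,x1=-.045,xf=0.0):
    effector.grasp(8); st("grip")
    go(x1,y,.07,20,.06); effector.release(); go(x1,y,.07,40,.05); st("tilted")
    effector.grasp(8); st("grip2"); go(xf,y,.07,40,.05); st("there")
    effector.release(); F=tilt(40)
    env.movel(tcp(w(xf,y,.07),F)-.1*F[:,2],F,.15); st("out")
E
python3 - <<'E'
from h import *
slide(-.1)
for k,v in cups().items(): print(k,v)
E
```

```text
grip 7.1 g [-82.0, -103.0, 70.0] F [-1.2, 1.0, 1.7] w 58.4 8.0Traceback (most recent call last):
  File "<stdin>", line 2, in <module>
  File "h.py", line 31, in slide
    go(x1,y,.07,20,.06); effector.release(); go(x1,y,.07,40,.05); st("tilted")
                                             ~~^^^^^^^^^^^^^^^^^
  File "h.py", line 26, in go
    F=tilt(th);env.movel(tcp(w(x,y,z+up),F),F,rate)
               ~~~~~~~~~^^^^^^^^^^^^^^^^^^^^^^^^^^^
station.PlanningError: the arm cannot follow that straight line within its joint ranges
```

```bash
python3 - <<'E'
from h import *
st(); s=env.sense(); print(np.round(s["joint_positions"],2))
for th in(25,30,35,40):
  for x in(-.045,-.03):
    for s_ in (1,-1):
      F=tilt(th,s_); q=solver.inverse_kinematics(tcp(w(x,-.1,.07),F),F); print(th,x,s_,None if q is None else np.round(q,2))
E
```

```text
8.6 g [-45.0, -100.0, 70.0] F [0.4, -0.3, 0.6] w 91.9 0.0
[ 0.31  0.71 -0.84  2.01  0.96  0.44  1.16]
25 -0.045 1 [ 0.29  0.67 -0.77  2.07  1.05  0.28  1.07]
25 -0.045 -1 [-0.31  0.51 -0.01  2.11 -0.94  0.21 -0.25]
25 -0.03 1 [ 0.28  0.68 -0.77  2.04  1.05  0.3   1.07]
25 -0.03 -1 [-0.09  0.55 -0.3   2.06 -0.15  0.15 -0.99]
30 -0.045 1 [ 0.28  0.64 -0.71  2.12  1.42  0.15  0.71]
30 -0.045 -1 [-1.24  1.1   1.33  2.21  4.42  1.19  0.26]
30 -0.03 1 [ 0.24  0.65 -0.68  2.09  1.34  0.15  0.78]
30 -0.03 -1 [-1.24  1.11  1.33  2.18  4.42  1.19  0.23]
35 -0.045 1 [ 0.64  1.   -1.2   2.15  1.85  0.54  0.55]
35 -0.045 -1 [-0.07  0.54 -0.25  2.19  4.04  0.19  1.13]
35 -0.03 1 [ 0.37  0.72 -0.82  2.13  2.02  0.2   0.18]
35 -0.03 -1 [-0.09  0.55 -0.25  2.16  4.07  0.18  1.1 ]
40 -0.045 1 [ 0.73  1.19 -1.33  2.19  2.03  0.68  0.53]
40 -0.045 -1 [ 0.46  0.77 -0.87  2.2   2.55  0.26  2.87]
40 -0.03 1 [ 0.71  1.2  -1.33  2.16  2.02  0.68  0.54]
40 -0.03 -1 [ 0.44  0.78 -0.87  2.18  2.49  0.26  2.92]
```

```bash
cat >> h.py <<'E'
def back(b,rate=.15):
    s=env.sense(); env.movel(s["ee_pos"]-b*s["tcp_rot"][:,2],None,rate)
def enter40(x,y,b=.1):
    F=tilt(40); T=tcp(w(x,y,.07),F); env.reach(T-b*F[:,2],F); print(np.round(env.sense()["joint_positions"],2)); env.movel(T,F,.1); st("in40")
def finish(y,xf=0.0):
    effector.grasp(8); st("grip2"); go(xf,y,.07,40,.05); st("there"); effector.release(); back(.1); st("out")
E
python3 - <<'E'
from h import *
back(.13); st("up")
for k,v in cups().items(): print(k,v)
enter40(-.045,-.1)
E
```

```text
up 9.6 g [-90.0, -100.0, 192.0] F [0.7, -0.3, -0.7] w 92.0 0.0
('scene', 'blue') ([-83.0, -97.0], 11, 0.65)
('scene', 'yellow') ([-85.0, 96.0], 13, 0.71)
('scene', 'green') ([-64.0, -4.0], 18, 0.65)
('top', 'green') ([-69.0, -7.0], 15, 0.48)
[ 0.86  0.77 -1.29  2.29  1.8   0.32  0.53]
in40 12.2 g [-45.0, -100.0, 70.0] F [-0.5, 0.2, 0.1] w 91.6 0.0
```

```bash
python3 - <<'E'
from h import *
import cv2
st()
p,_=viewer.read_camera("scene"); a=cv2.resize(p[120:280,200:400],None,fx=2,fy=3)
p2,_=viewer.read_camera("top"); b=cv2.resize(p2[120:280,190:350],None,fx=2.4,fy=3)
cv2.imwrite("pics/in2.png",np.hstack([a,b])[:,:,::-1])
E
```

```text
12.2 g [-45.0, -100.0, 70.0] F [-0.5, 0.2, 0.1] w 91.6 0.0
```

View pics/in2.png

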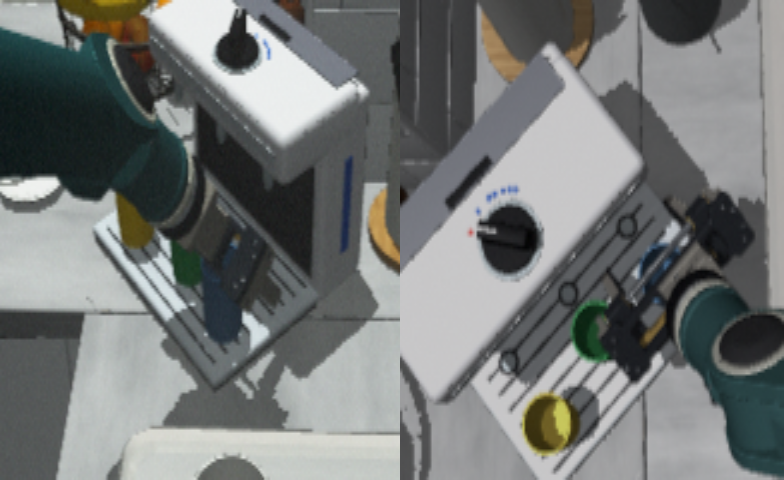

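```bash
cat >> h.py <<'E'
import cv2
def blobs(cam):
    """coloured pixels -> dispenser-frame points (mm)"""
    p,z=viewer.read_camera(cam); i=viewer.camera_info(cam); K=i["intrinsics"]; hsv=cv2.cvtColor(p,cv2.COLOR_RGB2HSV); o={}
    for n,(a,b) in dict(blue=(98,120),yellow=(20,33),green=(55,85)).items():
        m=(hsv[...,0]>=a)&(hsv[...,0]<=b)&(hsv[...,1]>90)&(hsv[...,2]>25)&(z>0)
        v,u=np.nonzero(m); Z=z[v,u]
        X=np.c_[(u-K[0,2])/K[0,0]*Z,-(v-K[1,2])/K[1,1]*Z,-Z]@np.asarray(i["rotation"]).T+i["eye"]
        D=np.c_[(X[:,:2]-O)@M,X[:,2]]*1e3
        D=D[(abs(D[:,1])<150)&(D[:,0]>-150)&(D[:,0]<60)&(D[:,2]>20)&(D[:,2]<100)]; o[n]=D
        print(cam,n,len(D),np.round(np.percentile(D,[3,97],axis=0)).tolist() if len(D) else "")
    return o
E
python3 - <<'E'
from h import *
blobs("scene");blobs("top")
E
```

```text
scene blue 188 [[-111.0, -124.0, 26.0], [-58.0, -73.0, 91.0]]
scene yellow 182 [[-118.0, 68.0, 21.0], [-82.0, 94.0, 77.0]]
scene green 147 [[-94.0, -32.0, 22.0], [-69.0, -2.0, 67.0]]
top blue 74 [[-81.0, -124.0, 21.0], [-57.0, -74.0, 93.0]]
top yellow 323 [[-115.0, 67.0, 20.0], [-64.0, 119.0, 93.0]]
top green 166 [[-80.0, -26.0, 21.0], [-41.0, 20.0, 92.0]]
```

```bash
python3 - <<'E'
from h import *
back(.1)
enter40(-.083,-.1)
effector.grasp(30); env.pause(.2); st("grip"); go(-.07,-.1,.068,40,.05); st("moved")
blobs("scene")["blue"]; blobs("top")
E
```

```text
[ 0.97  0.73 -1.31  2.36  1.82  0.28  0.54]
in40 14.6 g [-83.0, -100.0, 70.0] F [-0.4, -0.1, -0.4] w 91.8 0.0
grip 15.4 g [-83.0, -100.0, 70.0] F [-0.3, 0.3, 1.4] w 56.6 29.9
moved 15.8 g [-68.0, -98.0, 71.0] F [-4.7, -1.4, 14.6] w 55.7 29.8
scene blue 59 [[-105.0, -123.0, 27.0], [-38.0, -89.0, 89.0]]
scene yellow 30 [[-115.0, 72.0, 21.0], [-98.0, 96.0, 38.0]]
scene green 62 [[-93.0, -27.0, 21.0], [-39.0, -1.0, 92.0]]
top blue 328 [[-99.0, -124.0, 21.0], [-40.0, -74.0, 98.0]]
top yellow 327 [[-115.0, 67.0, 20.0], [-64.0, 119.0, 93.0]]
top green 255 [[-89.0, -31.0, 20.0], [-41.0, 20.0, 92.0]]
```

Now it grips (30 N) and moves; my 2 mm lowering just loaded the deck, so I'll return to the grip height for the slide.

```bash
python3 - <<'E'
from h import *
go(-.06,-.1,.071,40,.05); st("a"); go(0,-.1,.071,40,.05); st("there")
blobs("top")
effector.release(); env.pause(.1); back(.12); st("out")
blobs("scene");blobs("top")
print(cups())
p,_=viewer.read_camera("scene"); cv2.imwrite("pics/s3.png",cv2.resize(p[120:280,200:420],None,fx=3,fy=3)[:,:,::-1])
E
```

```text
a 16.3 g [-59.0, -100.0, 71.0] F [0.5, 1.1, 2.5] w 55.8 29.9
there 17.6 g [-0.0, -100.0, 71.0] F [-0.0, 0.1, -0.7] w 55.2 29.9
top blue 84 [[-30.0, -126.0, 41.0], [7.0, -76.0, 100.0]]
top yellow 322 [[-115.0, 67.0, 20.0], [-64.0, 119.0, 92.0]]
top green 142 [[-94.0, -20.0, 20.0], [-42.0, 20.0, 93.0]]
out 19.4 g [-77.0, -100.0, 163.0] F [1.6, 0.9, -0.7] w 92.2 0.0
scene blue 288 [[-62.0, -126.0, 29.0], [-9.0, -71.0, 92.0]]
scene yellow 500 [[-116.0, 67.0, 24.0], [-64.0, 121.0, 92.0]]
scene green 472 [[-94.0, -32.0, 25.0], [-45.0, 23.0, 91.0]]
top blue 288 [[-63.0, -124.0, 20.0], [-9.0, -76.0, 92.0]]
top yellow 332 [[-115.0, 67.0, 21.0], [-63.0, 119.0, 92.0]]
top green 211 [[-74.0, -31.0, 20.0], [-41.0, 20.0, 92.0]]
{('scene', 'yellow'): ([-86.0, 96.0], 16, 0.58), ('scene', 'green'): ([-66.0, -5.0], 18, 0.84), ('top', 'green'): ([-87.0, 99.0], 15, 0.68)}
```

View pics/s3.png

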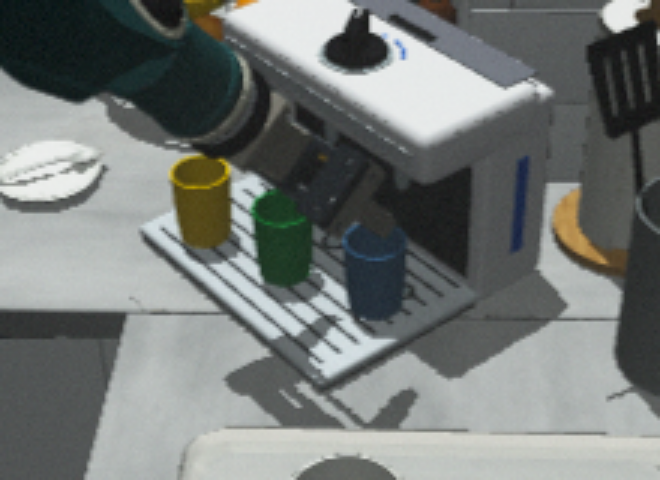

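The drag at the foot leaned the beaker because the pads bear near its rim, so it ended at (-36,-100), upright (crop (375,275)). I'll take the weight off the deck by about 3 mm while moving it.

```bash
cat >> h.py <<'E'
def carry(y,xf,th,x0):
    effector.grasp(30); env.pause(.1); st("grip"); go(x0,y,.074,th,.03); st("lift")
    go(xf,y,.074,th,.05); st("there"); go(xf,y,.0705,th,.03); st("low")
    effector.release(); env.pause(.1)
E
python3 - <<'E'
from h import *
enter40(-.036,-.1,.08)
carry(-.1,0,40,-.036); blobs("top")
back(.1); st("out")
blobs("scene");blobs("top")
E
```

```text
[ 0.8   0.83 -1.26  2.26  1.88  0.38  0.48]
in40 21.2 g [-36.0, -100.0, 71.0] F [-0.2, -0.3, 0.0] w 91.7 0.0
grip 22.0 g [-36.0, -100.0, 70.0] F [-0.6, 0.5, 1.8] w 55.2 30.0
lift 22.3 g [-36.0, -100.0, 74.0] F [-0.6, -0.1, -2.5] w 55.8 30.0
there 23.1 g [-0.0, -100.0, 74.0] F [0.7, 0.4, -2.0] w 55.1 30.0
low 23.4 g [-0.0, -100.0, 70.0] F [-0.2, -0.2, -1.5] w 55.2 30.0
top blue 79 [[-27.0, -124.0, 20.0], [13.0, -76.0, 91.0]]
top yellow 326 [[-115.0, 67.0, 20.0], [-63.0, 119.0, 93.0]]
top green 139 [[-94.0, -20.0, 21.0], [-42.0, 20.0, 93.0]]
out 25.1 g [-64.0, -100.0, 147.0] F [0.9, -0.8, 0.8] w 91.8 0.0
scene blue 213 [[-27.0, -127.0, 29.0], [28.0, -77.0, 92.0]]
scene yellow 482 [[-117.0, 67.0, 24.0], [-65.0, 122.0, 92.0]]
scene green 474 [[-94.0, -32.0, 25.0], [-44.0, 22.0, 91.0]]
top blue 128 [[-28.0, -123.0, 20.0], [13.0, -76.0, 92.0]]
top yellow 327 [[-115.0, 67.0, 20.0], [-64.0, 119.0, 92.0]]
top green 179 [[-75.0, -28.0, 21.0], [-41.0, 20.0, 92.0]]
```

```bash
python3 - <<'E'
from h import *
F=tilt(40)
for b in(.1,.09,.08,.07,.06,.05):
    print(b,solver.inverse_kinematics(tcp(w(-.068,-.005,.07),F)-b*F[:,2],F) is not None)
for b in(.1,.09,.08,.07,.06):
    try: enter40(-.068,-.005,b); break
    except env.PlanningError as e: print(b,e)
else: raise SystemExit
carry(0,0,40,-.068); back(.1); st("out")
blobs("scene");blobs("top")
E
```

```text
0.1 False
0.09 True
0.08 True
0.07 True
0.06 True
0.05 True
0.1 the arm cannot take that pose within its joint ranges
[ 0.74  0.78 -1.37  2.43  2.05  0.51  0.11]
in40 26.7 g [-68.0, -5.0, 70.0] F [-0.4, 0.0, 0.4] w 91.8 0.0
grip 27.5 g [-68.0, -5.0, 70.0] F [1.0, -0.0, 1.3] w 56.1 29.9
lift 27.8 g [-68.0, 0.0, 74.0] F [-0.8, 0.1, -1.4] w 56.1 30.0
there 29.4 g [-0.0, 0.0, 74.0] F [1.2, -0.0, -1.1] w 56.5 30.0
low 29.6 g [-0.0, -0.0, 70.0] F [0.2, 0.6, -1.8] w 56.4 30.0
out 31.2 g [-64.0, -0.0, 147.0] F [0.1, -0.7, 0.4] w 92.3 0.0
scene blue 307 [[-26.0, -127.0, 29.0], [28.0, -72.0, 92.0]]
scene yellow 502 [[-116.0, 68.0, 24.0], [-63.0, 122.0, 92.0]]
scene green 437 [[-26.0, -28.0, 24.0], [28.0, 23.0, 91.0]]
top blue 134 [[-27.0, -124.0, 20.0], [13.0, -76.0, 92.0]]
top yellow 16 [[-87.0, 76.0, 60.0], [-61.0, 116.0, 92.0]]
top green 150 [[-27.0, -26.0, 20.0], [15.0, 24.0, 92.0]]
```

```bash
python3 - <<'E'
from h import *
F=tilt(20); T=tcp(w(-.089,.097,.07),F)
env.reach(T-.1*F[:,2],F); env.movel(T,F,.1); st("in")
carry(.1,-.035,20,-.089); back(.1); st("out"); blobs("top")
F=tilt(40)
for b in(.1,.09,.08,.07,.06,.05): print(b,solver.inverse_kinematics(tcp(w(-.035,.1,.07),F)-b*F[:,2],F) is not None)
E
```

```text
in 33.4 g [-89.0, 97.0, 70.0] F [-0.4, 0.4, 0.4] w 91.5 0.0
grip 34.1 g [-89.0, 97.0, 70.0] F [1.1, -1.2, 1.9] w 56.8 29.9
lift 34.4 g [-89.0, 100.0, 74.0] F [-0.0, -0.3, -2.0] w 56.9 29.9
there 35.6 g [-35.0, 100.0, 74.0] F [0.7, -0.1, -0.5] w 57.0 29.9
low 35.9 g [-35.0, 100.0, 70.0] F [1.6, 0.7, -0.8] w 56.6 29.9
out 37.5 g [-69.0, 100.0, 164.0] F [0.7, 1.0, 0.1] w 91.8 0.0
top blue 123 [[-28.0, -124.0, 20.0], [11.0, -76.0, 93.0]]
top yellow 175 [[-36.0, 74.0, 21.0], [-9.0, 123.0, 92.0]]
top green 160 [[-27.0, -26.0, 21.0], [15.0, 24.0, 91.0]]
0.1 False
0.09 True
0.08 True
0.07 True
0.06 True
0.05 True
```

```bash
python3 - <<'E'
from h import *
for b in(.09,.08,.07,.06):
    try: enter40(-.036,.1,b); break
    except env.PlanningError as e: print(b,e)
else: raise SystemExit
carry(.1,0,40,-.036); back(.1); st("out")
blobs("scene");blobs("top")
# dial pre-pose IK
for k in(0,np.pi):
    for a in(0,-1.38):
      F=R.from_euler('z',yaw+.66+k+a).as_matrix()@np.diag([1,-1,-1.])
      for z in(.227,.3):
        q=solver.inverse_kinematics(w(.03,0,z),F);print('dial',k,a,z,None if q is None else np.round(q,2))
E
```

```text
[ 0.15  0.45 -1.    2.43  2.29  0.43 -0.55]
in40 39.7 g [-36.0, 100.0, 70.0] F [-0.6, 0.7, 0.5] w 92.0 0.0
grip 40.5 g [-36.0, 100.0, 70.0] F [0.5, -1.9, 1.5] w 56.3 29.9
lift 40.8 g [-36.0, 100.0, 74.0] F [0.1, 0.2, -1.9] w 56.1 30.0
there 41.6 g [-0.0, 100.0, 74.0] F [0.7, 0.1, -1.5] w 56.3 30.0
low 41.9 g [-0.0, 100.0, 70.0] F [0.2, -0.3, -1.5] w 55.9 30.0
out 43.5 g [-64.0, 100.0, 147.0] F [0.5, 0.0, -0.2] w 91.9 0.0
scene blue 237 [[-26.0, -126.0, 30.0], [28.0, -73.0, 92.0]]
scene yellow 440 [[-27.0, 71.0, 24.0], [29.0, 125.0, 91.0]]
scene green 491 [[-26.0, -27.0, 27.0], [27.0, 27.0, 91.0]]
top blue 121 [[-27.0, -123.0, 20.0], [12.0, -76.0, 93.0]]
top yellow 186 [[-27.0, 71.0, 21.0], [18.0, 124.0, 92.0]]
top green 146 [[-27.0, -26.0, 20.0], [14.0, 24.0, 92.0]]
dial 0 0 0.227 [-0.2   0.54 -0.57  1.55  0.31  1.14 -0.99]
dial 0 0 0.3 [-0.2   0.48 -0.57  1.47  0.26  1.28 -0.96]
dial 0 -1.38 0.227 [-0.13  0.56 -0.67  1.55  0.37  1.16 -2.42]
dial 0 -1.38 0.3 [-0.13  0.5  -0.67  1.46  0.32  1.29 -2.38]
dial 3.141592653589793 0 0.227 [ 0.17  0.89 -1.33  1.53  0.87  1.41  1.77]
dial 3.141592653589793 0 0.3 [ 0.16  0.79 -1.32  1.44  0.76  1.49  1.84]
dial 3.141592653589793 -1.38 0.227 [ 0.02  0.66 -0.94  1.54  0.55  1.23  0.59]
dial 3.141592653589793 -1.38 0.3 [ 0.16  0.79 -1.32  1.44  0.76  1.49  0.46]
```

```bash
cat >> h.py <<'E'
def dn(a): return R.from_euler('z',yaw+.66+np.pi-a).as_matrix()@np.diag([1,-1,-1.])
E
python3 - <<'E'
from h import *
s=env.sense(); 
try: env.movel(s["ee_pos"]+[0,0,.1]-.06*RZ[:,0],None,.2)
except env.PlanningError as e: print(e)
env.reach(w(-.1,0,.36),dn(0)); st("over"); print(np.round(env.sense()["joint_positions"],2))
for c in("scene","top"):
    p,_=viewer.read_camera(c); print(c,[(np.round(np.r_[d(r["at"]),r["at"][2]]*1e3),round(r["score"],2)) for r in tip_of(c,"dial_grip")[:2]])
    if c=="scene": cv2.imwrite("pics/s4.png",cv2.resize(p[100:260,200:420],None,fx=3,fy=3)[:,:,::-1])
env.reach(w(.03,0,.29),dn(0)); st("above"); print(np.round(env.sense()["joint_positions"],2))
p,_=viewer.read_camera("scene"); cv2.imwrite("pics/s5.png",cv2.resize(p[40:260,200:420],None,fx=2.6,fy=2.6)[:,:,::-1])
E
```

```text
the arm cannot follow that straight line within its joint ranges
over 45.8 g [-100.0, -0.0, 379.0] F [0.4, 0.5, -0.7] w 92.2 0.0
[ 0.44  0.42 -1.3   1.66  0.41  1.38  2.06]
scene [(array([ 26.,   4., 237.]), 0.64)]
top []
above 46.6 g [30.0, 1.0, 309.0] F [-0.1, 0.2, 0.6] w 91.9 0.0
[ 0.08  0.66 -1.09  1.46  0.59  1.37  1.95]
```

View pics/s4.png

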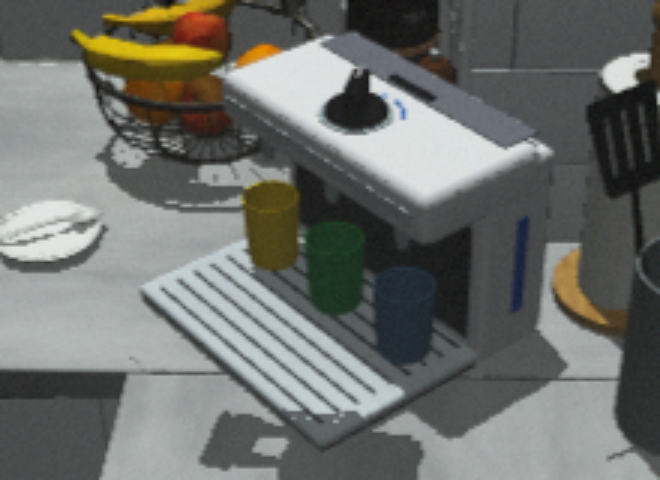

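View pics/s5.png

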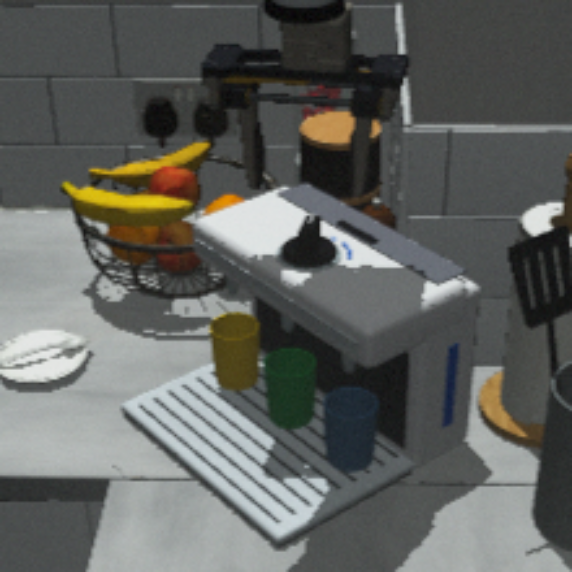

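Beakers stand upright in a row (first crop: (270,225), (335,268), (405,313)), and the fingers straddle the dial bar (second crop: (310,230)). Now lower and grip.

```bash
python3 - <<'E'
from h import *
env.movel(w(.03,0,.228),dn(0),.08); st("down")
effector.grasp(10); env.pause(.2); st("grip"); s=env.sense()
print("F tool",np.round(s["tcp_rot"].T@s["wrist_force"],1),"M",np.round(s["moment"],2),np.round(s["joint_positions"],2))
E
```

```text
down 47.6 g [30.0, 0.0, 247.0] F [-0.1, -0.1, 0.2] w 91.6 0.0
grip 48.9 g [31.0, -1.0, 247.0] F [5.9, 0.8, -2.0] w 16.2 10.0
F tool [-1.8 -5.6  2. ] M [ 0.29 -1.26 -0.14] [ 0.07  0.71 -1.05  1.53  0.64  1.27  1.92]
```

```bash
python3 - <<'E'
from h import *
s=env.sense(); c=s["ee_pos"]-.0012*s["tcp_rot"][:,1]; c[2]=.228
env.movel(c,dn(0),.02); effector.grasp(50); env.pause(.2); st("50N")
q=np.array(solver.inverse_kinematics(c,dn(0))); print(np.round(q-env.sense()["joint_positions"],3))
def ang():
    t=env.sense()["tcp_rot"]; return round(yaw+.66+np.pi-np.arctan2(t[1,0],t[0,0]),3)
for a in (.35,.7,1.05,1.38):
    q2=q.copy(); q2[6]-=a; env.goto_joints(q2); env.pause(.1); st(a); print(ang()%(2*np.pi), np.round(env.sense()["moment"],2))
for c_ in("scene","top"):
    p,_=viewer.read_camera(c_); cv2.imwrite(f"pics/{c_}6.png",cv2.resize(p[90:250,170:390],None,fx=3,fy=3)[:,:,::-1])
E
```

```text
50N 49.6 g [31.0, -1.0, 247.0] F [-5.3, -0.1, 3.1] w 15.7 49.9
[ 0.     0.     0.001 -0.001  0.001 -0.001  0.   ]
0.35 50.1 g [31.0, -1.0, 247.0] F [-5.8, -1.9, 2.7] w 15.6 49.9
0.3448146928204139 [-0.    1.18  0.05]
0.7 50.6 g [31.0, -1.0, 247.0] F [-5.2, -0.3, 2.1] w 15.4 50.0
0.6948146928204135 [-0.1   1.13  0.16]
1.05 51.2 g [31.0, -2.0, 247.0] F [-4.8, -0.5, 2.4] w 15.5 50.0
1.0428146928204134 [-0.16  1.09  0.14]
1.38 51.7 g [31.0, -2.0, 247.0] F [-5.0, -1.8, 2.9] w 15.4 50.0
1.3738146928204138 [-0.31  1.1   0.07]
```

View pics/scene6.png

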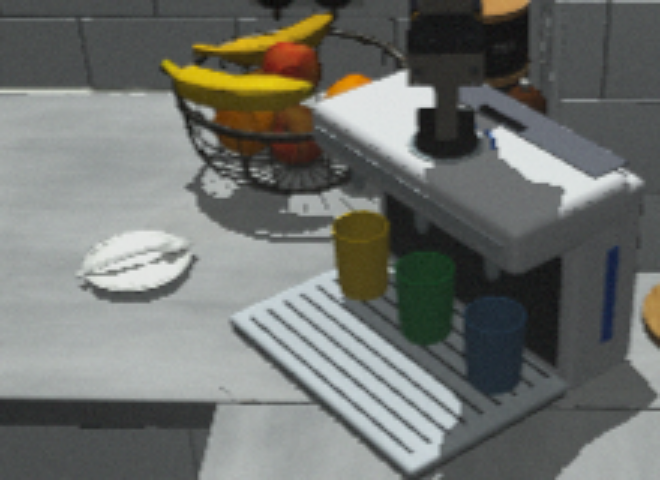

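View pics/top6.png

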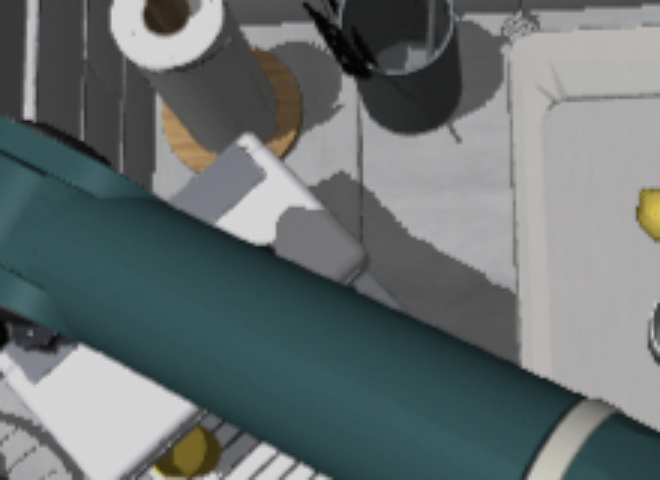

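The beakers are still upright in their row ((360,255), (425,297), (495,343)). The fingers hold the bar at a turn of 1.37 rad, and their opening still matches the bar's thickness, so it has not slipped. Handing in.

```bash
python3 - <<'E'
from h import *
env.pause(.4); blobs("scene"); st(); print(workorder.finish_job())
E
```

```text
scene blue 326 [[-27.0, -126.0, 30.0], [27.0, -72.0, 92.0]]
scene yellow 471 [[-27.0, 72.0, 23.0], [28.0, 126.0, 92.0]]
scene green 493 [[-26.0, -27.0, 26.0], [28.0, 27.0, 91.0]]
 52.2 g [31.0, -2.0, 247.0] F [-6.2, -1.3, 3.6] w 15.6 50.0
the job is handed in; nothing more can be done
None
```

I handed the job in at about 52 s but got no verdict back: the three beakers measured upright and within about 2 mm of their spouts, and the gripper holds the dial at about 1.37 rad, read from the gripper's angle because the fingers hide the bar; I lifted the beakers about 3 mm for the final moves instead of purely sliding them, because blue leaned and fell short when dragged.

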